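# Hook and close the battery cover of a bench counter

### The arm

A 7-joint arm with a two-finger parallel gripper is mounted at the origin on a cart in front of the work surface, level with it; the furniture and walls round the work are solid. World frame = base frame: x ahead of the robot, y to its left, z up, the work surface at z = 0. Lengths are in m, angles in rad, forces in N, time in s.
With the tool pointing down it reaches from about 0.425 to 0.925 m from the base axis. Payload 6.8 kg.
Tool frame: the origin (TCP) lies midway between the tips of the shut fingers; the grasp point (between the pads) lies 19 mm behind it; z points along the fingers, y is the direction in which the jaws open and shut (so a half turn about z gives the same grasp; the last joint's range is limited). The gripper opens to 85 mm and grips with 20 to 120 N. Pads are 22 mm wide; open, the fingers measure 114 mm over their backs; the gripper's body (76 mm by 85 mm) begins 54 mm behind the grasp point. The pads swing forward as they close: fully open they stand 13 mm farther back than shut.
Start: joints at [1.104, 0.477, 0.022, 1.555, -0.011, 1.109, -0.083], TCP at [0.237, -0.632, 0.231] pointing down, gripper open.
Joint ranges: [-2.96, 2.96], [-0.34, 2.1], [-1.41, 1.46], [0.24, 2.44], [-1.37, 4.51], [0.17, 1.92], [-2.96, 2.96]. Speed limits (rad/s): [2.39, 2.39, 3.14, 3.14, 3.14, 3.14, 3.14].

### API

Orientations are given as a unit quaternion [w, x, y, z].
In Python, from station import bot gives the robot as it stands.
- The arm moves only by the shell command python3 -m jog 'ROWS' [FORCE]. ROWS is JSON, a list of rows, each a list of 3 entries, a list of its own where there are three numbers: the shift along the tool's x, y, z in mm, then the turn, a rotation vector about the tool's x, y, z in degrees, then the closure, from -1 (fully open) to 1 (shut). A call has 1 to 12 rows; each row shifts and turns the commanded pose from where the row before left it, along the tool's axes as they then stand; what a row does not reach is not made up. A row lasts 1/8 s, in which the tool goes at most 62.5 mm and 10.7 degrees, less where a joint would pass 70% of its speed; a pose out of reach is approached as far as the arm can. A call is refused whole if a number of a shift passes 62.5 or a number of a turn 10.7, either way. A call with a gripper value outside its range is refused whole. The fingers move at their own pace and stop on an object; FORCE is the grip in N (left out, the last holds). Time passes only in rows, so rows that do not move let the fingers close. It gives the time, the measured TCP pose, the force and the opening at its end, in the units of the state.
- bot.get_obs(): the state, without advancing time (a new reading comes with each control period).
- bot.read_camera(name): name is "side" or "top" or "wrist"; returns (picture, depth): 400x640x3 uint8, red, green, blue; 400x640 float32, m along the optical axis (not along the pixel's ray), 0 where there is no reading.
- bot.camera_info(name): a dict with "fx", "fy", "cx", "cy" (pixels), "world_from_camera" (4x4, takes a point from camera to world coordinates); the wrist camera has in their place "mount" (4x4, takes a point from camera to tool coordinates, whose origin is the TCP and whose axes are the flange's). Camera axes: x right, y up, looking along -z (the intrinsics and any distortion apply to the point x, -y, -z); pixel columns grow to the right and rows downward; lengths in m; the calibration is good to about 2 mm. The wrist camera is an equidistant fisheye: a pixel r from the principal point sees the ray r / f radians off the axis. A picture is of the moment at which its call begins: read the wrist's pose just before it. camera_info takes no time and is no camera call.
- bot.hand_in(): hands the job in, once; it reports no verdict.
Trained networks look in the newest picture that a camera, given by its name, has taken for a name from the list of things; names that differ only in an ending like _2 or _b are one class to them, and where a whole thing is asked for, a point or a joint stands for the part that bears it (a point fixed in the world has none). Each returns a list of dicts, best first, with "score" (0 to 1); they miss things now and then, are a little off and sometimes report something else, mostly with a low value. They report only what shows in the picture. A call takes as long as a camera call.
- bot.find_in(camera, thing): "xy" ([column, row] as shares, 0 to 1, of the picture: columns of its width, rows of its height, amid what is visible of it).
- bot.cut_out(camera, thing): "pixels" (400x640 bool, what is visible of it) and "xy" ([column, row] as shares, 0 to 1, of the picture: columns of its width, rows of its height, amid what is visible of it).
- bot.landmark_of(camera, thing): "xy" ([column, row] as shares, 0 to 1, of the picture: columns of its width, rows of its height: a listed point, or the origin of a listed thing).
The state is a dict: "t": time; "q": joint angles; "joint_vel": joint speeds; "joint_torque": joint torques, N m; "eef_pos": TCP position; "tool_rot": TCP orientation; "contact_force": force on the tool from outside, world axes, zero at the start; "torque": the same for the moment, N m; "gripper_width": opening from 0.0 (shut) to 1.0 (fully open).
Only numpy, scipy, OpenCV 4.12 (cv2) and the standard library are available. Lean on these libraries where they do the work, as an engineer would, in place of code of your own. Each camera call takes 0.05 s, during which the arm holds its last target.

### The job

The battery bay of the counter lying on the bench is open. Put the blue cover back: with its other edge raised, hook its tongue under the ledge at the bay's near end, then swing the raised edge shut so that the cover lies flat on the bay, squarely between the two blue end caps, and let go. The green cover belongs to another machine: leave it where it is.

Things in the scene. Friction and masses are not known exactly. Their poses are not given: they have to be found in the camera images.
- case: Counter lying face down, fixed: grey, blue end caps, 226 x 124 x 66 mm. Origin: centre of underside, z up, +x from near to far end. In mm: the cover rests on side rims at z = 50, |y| 42 to 62. Near cap: ledge with edge at x = -74, underside z = 60, top 66; pocket under it back to x = -108, |y| < 42, floor z = 6. Far cap: wall at x = 74, top 66. Between: green cells, tops at z = 40.
- cover: Blue cover, loose, lying flat, rib up, 0.11 to 0.23 kg. Plate 130 (x) x 116 (y) x 12 mm; origin: centre of its underside, z up. Tongue at the -x edge. Black rib along x over the middle: 70 long, 14 thick, z = 12 to 46 mm; grasp it across y. Closed: axes along the case's, origin at case (0, 0, 50) mm with 9 mm play either way along x.
- tongue (a point): Middle of the tip of the blue cover's tongue, at (-93, 0, 2.5) mm in the cover's frame. The tongue is 60 mm wide, 5 thick, flush with the underside, 28 long (x = -65 to -93). Tongue and plate are longer than the opening from ledge to far wall, so the cover goes in tilted about its y axis, +x edge up (15 to 20 degrees is ample), tongue first.
- spare: Green cover of another machine, loose, plate 120 x 100 x 12 mm with a black rib like the blue one's but no tongue; origin: centre of its underside. Leave it alone.

How it is judged:
On the way:
1. the tongue is at least 8 mm under the ledge while the cover is still tilted by more than 4 degrees (x of tongue in the frame of case between -0.11 and -0.082 m and y of tongue in the frame of case between -0.02 and 0.02 m and z of tongue in the frame of case between 0.015 and 0.06 m and angle between cover's own z axis and vertical above 0.07 rad), for 0.1 s.
At the end, for the whole second after the job is handed in: The blue cover lies at rest and flat (within 3.4 degrees) on the bay's rims (its underside 45 to 55 mm above the case's underside), its tongue at least 8 mm under the ledge, within 14 mm of the case's middle line and within 10 degrees of its direction (x of tongue in the frame of case between -0.11 and -0.082 m and y of tongue in the frame of case between -0.02 and 0.02 m and z of tongue in the frame of case between 0.015 and 0.06 m and angle between cover's own z axis and vertical below 0.06 rad and z of cover in the frame of case between 0.045 and 0.055 m and y of cover in the frame of case between -0.014 and 0.014 m and angle between the x axis of cover and the x axis of case, either way round below 0.175 rad and linear speed of cover below 0.02 m/s); the robot touches nothing.
It fails at once if the green cover is moved by more than 30 mm (distance of spare from where it was at the start of the episode above 0.03 m).
It also fails if it takes over 40 s, if anything falls off the work surface, if the arm or the gripper's body presses on something with over 40 N, if the wrist force passes 120 N, or if a joint passes its speed limit or range.

## Working session

There is one attempt and no reset: what is moved stays moved. The work goes in short steps, Python scripts to look and compute and a shell command to move; the robot and the scene stay as the last step left them, time stands still between calls to the robot, and variables do not carry over. Pictures are saved under pics/ and viewed, and the job is handed in when it is done.

```bash
ls; mkdir -p pics; python3 - <<'E'
from station import bot
import cv2,json
print(bot.get_obs())
for c in("top","side"):
    p,d=bot.read_camera(c); cv2.imwrite(f"pics/{c}0.png",p[:,:,::-1])
    print(c,bot.camera_info(c))
    for th in("case","cover","tongue","spare"):
        print(th,[(round(r["score"],2),[round(r["xy"][0]*640),round(r["xy"][1]*400)]) for r in bot.landmark_of(c,th)][:3])
print(bot.camera_info("wrist"))
E
```

```text
pics
{'t': 0.0, 'q': array([ 1.10387551,  0.47779276,  0.02230435,  1.55643475, -0.01153682,
        1.1092982 , -0.08308726]), 'joint_vel': array([ 0.00153075, -0.0003602 ,  0.00180749,  0.00042357, -0.00031837,
       -0.00061526, -0.00024058]), 'joint_torque': array([-5.14297535e-04, -5.96445680e+01,  1.60787936e+00, -2.81189203e+01,
        1.26033212e-02,  9.27667221e-03, -2.54872288e-05]), 'eef_pos': array([ 0.2368521 , -0.63145605,  0.23033699]), 'tool_rot': array([-8.80150280e-04,  9.83944256e-01,  1.78473765e-01, -2.02732917e-04]), 'contact_force': array([ 0.16058051, -0.85452824,  0.02478153]), 'torque': array([-0.0168177 , -0.01072386,  0.01941238]), 'gripper_width': 0.9983532036799018}
top {'fx': 443.40450406936475, 'fy': 443.40450406936475, 'cx': 321.983813359066, 'cy': 201.00325600349, 'world_from_camera': array([[ 0.01314981,  0.99903048, -0.04201401,  0.3823973 ],
       [-0.99987696,  0.01349712,  0.00799358, -0.00255154],
       [ 0.0085529 ,  0.04190372,  0.99908504,  1.20837626],
       [ 0.        ,  0.        ,  0.        ,  1.        ]])}
case [(0.96, [318, 181
[... 322 characters left out ...]
 0.63758346],
       [ 0.00229228,  0.76467577,  0.64441114,  0.57808258],
       [ 0.        ,  0.        ,  0.        ,  1.        ]])}
case [(0.61, [311, 199])]
cover [(0.64, [249, 282])]
tongue [(0.65, [286, 312])]
spare [(0.67, [335, 145])]
{'fx': 309.70691628693146, 'fy': 309.70691628693146, 'cx': 317.8176414029386, 'cy': 198.69820673666874, 'mount': array([[-8.89836101e-04,  9.48662523e-01,  3.16288833e-01,
         8.06170959e-02],
       [ 9.99999600e-01,  8.16976351e-04,  3.62962227e-04,
         7.93330479e-05],
       [ 8.59281659e-05,  3.16289029e-01, -9.48662871e-01,
        -1.43501343e-01],
       [ 0.00000000e+00,  0.00000000e+00,  0.00000000e+00,
         1.00000000e+00]])}
```

View pics/top0.png

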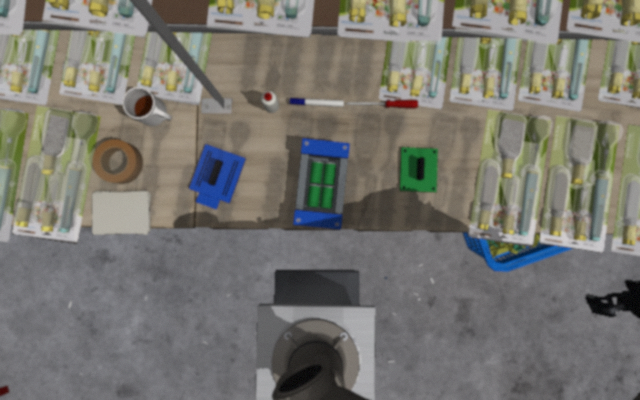

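View pics/side0.png

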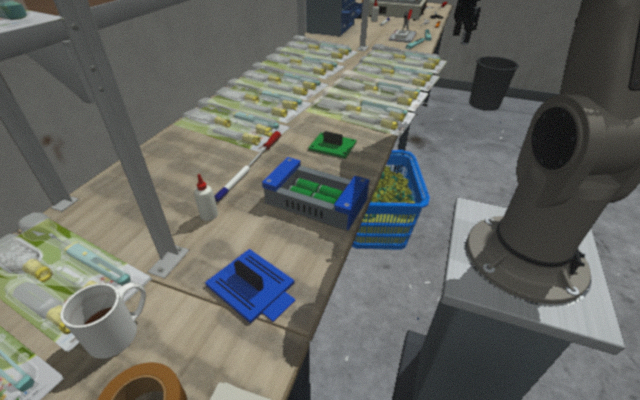

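The top view shows the blue cover at about (217,175), with its tongue pointing toward the robot at (205,203). The case is at (322,183), its near cap at (318,218). The green cover is at (418,168). Next I'll measure these from depth.

```bash
cat > h.py <<'E'
import numpy as np, cv2
from station import bot
def cloud(cam,d):
    i=bot.camera_info(cam); v,u=np.mgrid[0:400,0:640]
    P=np.stack([(u-i["cx"])/i["fx"]*d,-(v-i["cy"])/i["fy"]*d,-d],-1)
    W=i["world_from_camera"]; return P@W[:3,:3].T+W[:3,3]
def pix(cam,p):
    i=bot.camera_info(cam);W=i["world_from_camera"]
    c=(np.asarray(p)-W[:3,3])@W[:3,:3]
    return [i["cx"]+i["fx"]*c[0]/-c[2], i["cy"]-i["fy"]*c[1]/-c[2]]
def ray(cam,u,v,z):
    i=bot.camera_info(cam);W=i["world_from_camera"]
    r=W[:3,:3]@np.array([(u-i["cx"])/i["fx"],-(v-i["cy"])/i["fy"],-1]); o=W[:3,3]
    return o+r*(z-o[2])/r[2]
E
python3 - <<'E'
from h import *
for c in("top","side"):
    p,d=bot.read_camera(c); P=cloud(c,d)
    for th in("case","cover","spare"):
        r=bot.cut_out(c,th)
        if not r: print(c,th,None); continue
        m=r[0]["pixels"]&(d>0); q=P[m]
        print(c,th,round(r[0]["score"],2),m.sum(),"z pct",np.percentile(q[:,2],[2,10,50,90,98]).round(3))
        m2=m.copy()
        if th=="cover": mz=(q[:,2]<0.03)
        else: mz=q[:,2]>-1
        (cx,cy),(w,h),a=cv2.minAreaRect((q[mz][:,:2]*1000).astype(np.float32)); print("  rect",cx,cy,w,h,a)
        np.save(f"pics/{c}_{th}.npy",np.c_[q,p[m]])
    for th,z in(("case",0),("cover",0),("tongue",.0025),("spare",0)):
        for r in bot.landmark_of(c,th)[:1]: print(c,th,ray(c,r["xy"][0]*640,r["xy"][1]*400,z).round(4))
E
```

```text
top case 0.58 4104 z pct [0.004 0.007 0.049 0.067 0.07 ]
  rect 475.119140625 -6.861534118652344 127.08715057373047 226.0520782470703 85.01505279541016
top cover 0.66 2210 z pct [0.003 0.007 0.012 0.018 0.047]
  rect 490.118408203125 278.9622802734375 116.50370788574219 155.75950622558594 70.94872283935547
top spare 0.68 1579 z pct [0.007 0.009 0.012 0.02  0.047]
  rect 520.0130004882812 -273.031982421875 103.58811950683594 117.27530670166016 88.38916778564453
top case [ 0.48   -0.0083  0.    ]
top cover [0.5029 0.2712 0.    ]
top tongue [0.4151 0.313  0.0025]
top spare [ 0.5209 -0.2737  0.    ]
side case 0.9 4901 z pct [0.001 0.014 0.042 0.067 0.068]
  rect 498.3770751953125 -54.77667236328125 219.69619750976562 281.4537048339844 85.60649108886719
side cover 0.88 3946 z pct [0.004 0.006 0.013 0.023 0.047]
  rect 495.51068115234375 277.1675720214844 116.63156127929688 168.563232421875 71.25394439697266
side spare 0.75 862 z pct [0.002 0.007 0.013 0.038 0.047]
  rect 526.0532836914062 -283.26495361328125 127.92938232421875 129.48858642578125 88.77567291259766
side case [ 0.487  -0.0111  0.    ]
side cover [0.5021 0.2773 0.    ]
side tongue [0.4156 0.3063 0.0025]
side spare [ 0.5156 -0.2815  0.    ]
```

```bash
cat >> h.py <<'E'
from scipy.spatial.transform import Rotation as R
def tool():
    o=bot.get_obs(); q=o["tool_rot"]; return o["eef_pos"],R.from_quat(np.r_[q[1:],q[0]]),o
def target(yaw,lean):
    """tool x heading yaw deg, then lean deg about the tool's y"""
    a=np.radians(yaw); M=np.array([[np.cos(a),np.sin(a),0],[np.sin(a),-np.cos(a),0],[0,0,-1]]).T
    M=np.array([[np.cos(a),np.sin(a),0],[np.sin(a),-np.cos(a),0],[0,0,-1.]])
    return R.from_matrix(M)*R.from_euler('y',lean,degrees=True)
def plan(p1,R1,n):
    """print n equal steps in tool axes"""
    p,r,_=tool(); rv=(r.inv()*R1).as_rotvec(); d=(np.asarray(p1)-p)/n
    for k in range(n):
        rk=r*R.from_rotvec(rv*k/n)
        print((rk.inv().apply(d)*1000).round(1).tolist(),np.degrees(rv/n).round(2).tolist())
E
python3 - <<'E'
from h import *
p,r,_=tool(); print(r.as_matrix().round(2)); print(target(20.6,0).as_matrix().round(2))
plan([.5,-.1,.22],target(120.6,0),10)
E
```

```text
[[ 0.94  0.35 -0.  ]
 [ 0.35 -0.94 -0.  ]
 [-0.   -0.   -1.  ]]
[[ 0.94  0.35  0.  ]
 [ 0.35 -0.94  0.  ]
 [ 0.    0.   -1.  ]]
[43.3, -40.6, 1.1] [-0.0, 0.0, -10.0]
[49.7, -32.4, 1.1] [-0.0, 0.0, -10.0]
[54.6, -23.3, 1.1] [-0.0, 0.0, -10.0]
[57.8, -13.5, 1.1] [-0.0, 0.0, -10.0]
[59.3, -3.2, 1.1] [-0.0, 0.0, -10.0]
[58.9, 7.1, 1.1] [-0.0, 0.0, -10.0]
[56.8, 17.2, 1.1] [-0.0, 0.0, -10.0]
[52.9, 26.8, 1.1] [-0.0, 0.0, -10.0]
[47.5, 35.6, 1.1] [-0.0, 0.0, -10.0]
[40.6, 43.3, 1.1] [-0.0, 0.0, -10.0]
```

```bash
python3 -m jog '[[[43,-41,1],[0,0,-10],-1],[[50,-32,1],[0,0,-10],-1],[[55,-23,1],[0,0,-10],-1],[[58,-14,1],[0,0,-10],-1],[[59,-3,1],[0,0,-10],-1],[[59,7,1],[0,0,-10],-1],[[57,17,1],[0,0,-10],-1],[[53,27,1],[0,0,-10],-1],[[48,36,1],[0,0,-10],-1],[[41,43,1],[0,0,-10],-1],[[0,0,0],[0,0,0],-1]]' 80
python3 - <<'E'
from h import *
p,r,_=tool(); print(p,r.as_matrix().round(2))
plan([.503,.274,.15],target(161,0),8)
E
```

```text
t: 2.68
eef_pos: [0.5022, -0.0931, 0.2219]
tool_rot: [0.0, 0.492, 0.871, 0.002]
contact_force: [-0.5, 0.2, -0.4]
gripper_width: 1.001
[ 0.50215555 -0.09313648  0.22187032] [[-0.52  0.86  0.  ]
 [ 0.86  0.52  0.  ]
 [ 0.    0.   -1.  ]]
[39.2, 23.8, 9.1] [0.02, 0.0, -4.99]
[37.0, 27.1, 9.1] [0.02, 0.0, -4.99]
[34.5, 30.2, 9.1] [0.02, 0.0, -4.99]
[31.8, 33.1, 9.1] [0.02, 0.0, -4.99]
[28.8, 35.7, 9.0] [0.02, 0.0, -4.99]
[25.5, 38.1, 9.0] [0.02, 0.0, -4.99]
[22.1, 40.2, 9.0] [0.02, 0.0, -4.99]
[18.6, 42.0, 9.0] [0.02, 0.0, -4.99]
```

```bash
python3 -m jog '[[[39,24,9],[0,0,-5],-1],[[37,27,9],[0,0,-5],-1],[[34,30,9],[0,0,-5],-1],[[32,33,9],[0,0,-5],-1],[[29,36,9],[0,0,-5],-1],[[25,38,9],[0,0,-5],-1],[[22,40,9],[0,0,-5],-1],[[19,42,9],[0,0,-5],-1],[[0,0,0],[0,0,0],-1]]'
python3 - <<'E'
from h import *
p,r,_=tool(); print(p,r.as_matrix().round(3))
for c in("top","side","wrist"):
    im,d=bot.read_camera(c); cv2.imwrite(f"pics/{c}1.png",im[:,:,::-1])
E
```

```text
t: 3.8
eef_pos: [0.5034, 0.271, 0.1489]
tool_rot: [-0.001, 0.167, 0.986, 0.001]
contact_force: [0.3, -0.5, 0.3]
gripper_width: 0.999
[0.50341639 0.27096444 0.14886962] [[-0.944  0.329 -0.001]
 [ 0.329  0.944  0.002]
 [ 0.002  0.001 -1.   ]]
```

View pics/wrist1.png

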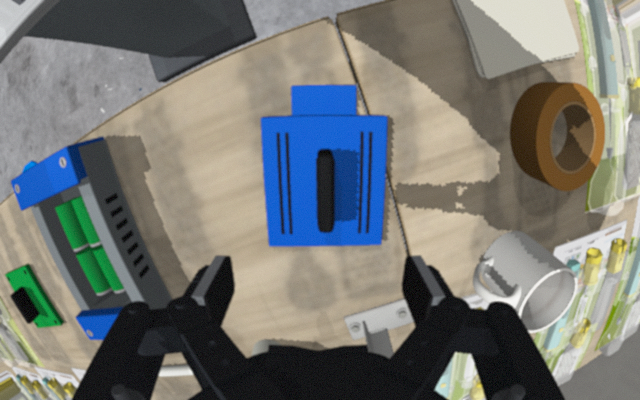

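View pics/side1.png

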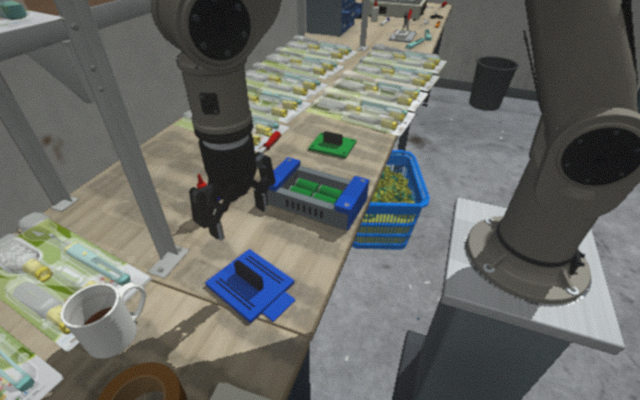

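The wrist view shows the cover centred at about (325,180), with the tongue pointing up at (323,98) and the rib at (325,190). The fingers straddle column 318. I'll measure the rib and plate precisely from this image.

```bash
cat >> h.py <<'E'
def wcloud(d,p,r):
    i=bot.camera_info("wrist"); v,u=np.mgrid[0:400,0:640]
    a=(u-i["cx"])/i["fx"]; b=(v-i["cy"])/i["fy"]; t=np.hypot(a,b)+1e-9
    s=np.tan(np.minimum(t,1.4))/t
    P=np.stack([a*s*d,-b*s*d,-d],-1); M=i["mount"]
    return r.apply((P@M[:3,:3].T+M[:3,3]).reshape(-1,3)).reshape(400,640,3)+p
E
python3 - <<'E'
from h import *
p,r,_=tool(); im,d=bot.read_camera("wrist"); P=wcloud(d,p,r)
hsv=cv2.cvtColor(im,cv2.COLOR_RGB2HSV)
box=np.zeros((400,640),bool); box[70:255,240:400]=1
blue=(hsv[...,0]>105)&(hsv[...,0]<130)&(hsv[...,1]>150)&box&(d>0)
q=P[blue]; print("z",np.percentile(q[:,2],[2,50,98]))
pl=P[blue&(P[...,2]<.03)]
(cx,cy),s,a=cv2.minAreaRect((pl[:,:2]*1000).astype(np.float32)); print("all",cx,cy,s,a)
rib=box&(P[...,2]>.033)&(d>0)
q=P[rib]; print("rib n",len(q),"z",np.percentile(q[:,2],[2,50,98])); 
print("rib",cv2.minAreaRect((q[:,:2]*1000).astype(np.float32)), q.mean(0))
mnt=np.load("pics/top_cover.npy"); qq=mnt[mnt[:,2]>.035]; print("top rib",qq[:,:3].mean(0),len(qq), cv2.minAreaRect((qq[:,:2]*1000).astype(np.float32)))
# case caps seen by wrist
r2=bot.cut_out("wrist","case")
if r2:
    m=r2[0]["pixels"]&(d>0); q=P[m]; q=q[q[:,2]>.062]; print("case top pts",len(q),q.min(0),q.max(0), cv2.minAreaRect((q[:,:2]*1000).astype(np.float32)))
E
```

```text
z [0.00524661 0.01284103 0.0146477 ]
all 490.719970703125 277.8023681640625 (114.70206451416016, 155.80999755859375) 71.2247085571289
rib n 1384 z [0.04051068 0.04628189 0.04800474]
rib ((503.2039489746094, 272.65142822265625), (14.854884147644043, 68.7596206665039), 71.35942840576172) [0.50117673 0.27351057 0.04573125]
top rib [0.50271186 0.27316492 0.04467546] 162 ((502.91021728515625, 274.2957458496094), (16.208984375, 68.86074829101562), 71.33999633789062)
case top pts 3141 [ 0.35891918 -0.0786066   0.06201107] [0.58325845 0.2000984  0.21460813] ((481.9276123046875, 63.750244140625), (268.8044738769531, 225.2099151611328), 84.5728988647461)
```

```bash
python3 - <<'E'
from h import *
plan([.4988,.2746,.08],target(161.3,15),3)
T=target(161.3,15); print(T.inv().apply([0,0,-62]).round(1), T.as_matrix().round(2))
E
```

```text
[3.0, 2.1, 23.1] [0.02, 5.02, -0.31]
[1.0, 2.1, 23.3] [0.02, 5.02, -0.31]
[-1.1, 2.1, 23.3] [0.02, 5.02, -0.31]
[-16.    0.   59.9] [[-0.91  0.32 -0.25]
 [ 0.31  0.95  0.08]
 [ 0.26  0.   -0.97]]
```

```bash
python3 -m jog '[[[3,2,23],[0,5,-0.3],-1],[[1,2,23],[0,5,-0.3],-1],[[-1,2,23],[0,5,-0.3],-1],[[-5,0,20],[0,0,0],-1],[[-5,0,20],[0,0,0],-1],[[-4,0,16],[0,0,0],-1],[[0,0,0],[0,0,0],-1]]'
python3 - <<'E'
from h import *
p,r,o=tool(); print(p,r.as_matrix().round(3)); print("grasp",p-0.019*r.as_matrix()[:,2])
im,d=bot.read_camera("side"); cv2.imwrite("pics/side2.png",im[:,:,::-1])
plan([.4988,.2746,.018],target(161.3,15),1)
E
```

```text
t: 4.92
eef_pos: [0.4959, 0.2767, 0.0221]
tool_rot: [-0.129, 0.159, 0.979, 0.021]
contact_force: [0.2, -0.5, -0.0]
gripper_width: 0.999
[0.49591887 0.27673071 0.02207327] [[-0.916  0.317 -0.246]
 [ 0.306  0.948  0.083]
 [ 0.259  0.001 -0.966]]
grasp [0.50059116 0.27515816 0.04042257]
[-4.1, -1.7, 4.0] [0.04, 0.01, 0.22]
```

View pics/side2.png

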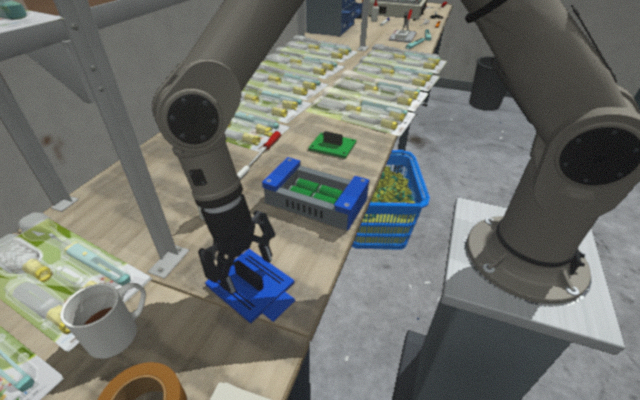

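The fingers straddle the rib at about (250,270). I'll make the small correction and close.

```bash
python3 -m jog '[[[-4,-2,4],[0,0,0],-1],[[0,0,0],[0,0,0],-1],[[0,0,0],[0,0,0],1],[[0,0,0],[0,0,0],1],[[0,0,0],[0,0,0],1],[[0,0,0],[0,0,0],1],[[0,0,0],[0,0,0],1],[[0,0,0],[0,0,0],1],[[0,0,0],[0,0,0],1],[[0,0,0],[0,0,0],1]]' 90
python3 - <<'E'
from h import *
p,r,o=tool(); print(p,r.as_matrix().round(3)); print("grasp",p-0.019*r.as_matrix()[:,2],o["contact_force"])
E
```

```text
t: 6.22
eef_pos: [0.4994, 0.2743, 0.0183]
tool_rot: [-0.128, 0.16, 0.979, 0.022]
contact_force: [1.6, -0.5, 4.9]
gripper_width: 0.15
[0.49936322 0.27429816 0.01833367] [[-0.916  0.318 -0.244]
 [ 0.307  0.948  0.085]
 [ 0.258  0.003 -0.966]]
grasp [0.50400307 0.27269165 0.03668826] [ 1.62744184 -0.46992564  4.90379753]
```

```bash
python3 - <<'E'
from h import *
q=np.load("pics/top_case.npy"); c=q[q[:,2]>.06][:,:2]*1000
print("caps",len(c),cv2.minAreaRect(c.astype(np.float32)))
# edges per cap by robust percentiles in case axes
for yaw in(-5,-4.5,-5.5):
    a=np.radians(yaw); X=c@[np.cos(a),np.sin(a)]; Y=c@[-np.sin(a),np.cos(a)]
    xm=(np.percentile(X,1)+np.percentile(X,99))/2
    n=X<xm
    print(yaw,np.percentile(X,[.5,99.5]),np.percentile(Y[n],[1,50,99]),np.percentile(Y[~n],[1,50,99]), "inner",np.percentile(X[n],98),np.percentile(X[~n],2), "z",np.median(q[q[:,2]>.06][:,2][n]),np.median(q[q[:,2]>.06][:,2][~n]))
zz=q[(q[:,2]>.045)&(q[:,2]<.056)]; print("rims",np.median(zz[:,2]))
E
cat >> h.py <<'E'
p0=np.array([.49936,.27430,.01833]); q0=[-0.128,0.16,0.979,0.022]
E
python3 - <<'E'
from h import *
p,r,o=tool(); np.savez("grasp.npz",p=p,q=r.as_quat())
E
```

```text
caps 1429 ((474.94537353515625, -7.978797912597656), (123.59490203857422, 225.9718017578125), 84.77381896972656)
-5 [361.34535461 585.80959067] [-26.332004    33.98127231  94.39886538] [-27.06794223  33.1623008   93.2222168 ] inner 398.9143073889091 547.8628542813045 z 0.06594537211428952 0.06588575211282555
-4.5 [361.5606826  585.99772893] [-29.77451543  30.64300652  91.07320133] [-32.01683614  28.21099261  88.1978583 ] inner 399.2514452550074 548.281251912847 z 0.06594537211428952 0.06588575211282555
-5.5 [360.98484277 585.64092636] [-23.03196983  37.3169503   97.62541463] [-22.06584396  38.11108355  98.11921741] inner 398.73156236855294 547.6333582608848 z 0.06594537211428952 0.06588575211282555
rims 0.05005537762485224
```

```bash
python3 -m jog '[[[5,0,-19],[0,0,0],1],[[8,0,-29],[0,0,0],1],[[8,0,-29],[0,0,0],1],[[8,0,-29],[0,0,0],1],[[8,0,-29],[0,0,0],1],[[0,0,0],[0,0,0],1]]'
python3 - <<'E'
from h import *
p,r,o=tool(); print(p,o["contact_force"],o["gripper_width"])
for c in("side","wrist"):
    im,d=bot.read_camera(c); cv2.imwrite(f"pics/{c}3.png",im[:,:,::-1])
E
```

```text
t: 6.98
eef_pos: [0.499, 0.275, 0.1606]
tool_rot: [-0.127, 0.159, 0.979, 0.023]
contact_force: [0.1, -0.2, -1.8]
gripper_width: 0.148
[0.49899736 0.27499526 0.16055254] [ 0.08285294 -0.23860875 -1.76288319] 0.1476116124467082
```

View pics/side3.png

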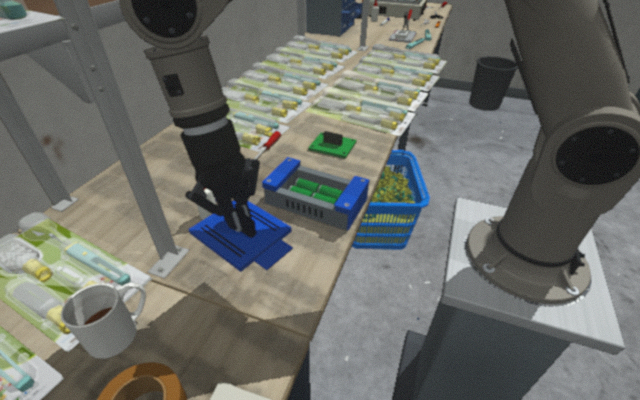

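View pics/wrist3.png

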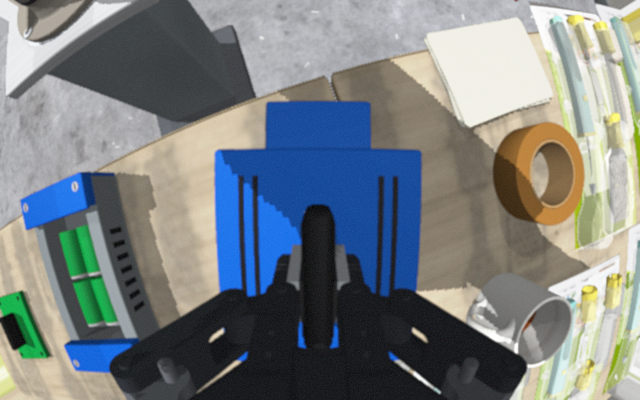

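The cover is held flat, with the tongue at (320,125) in the wrist view. I'll check the cover's actual pose in the hand, then plan the approach.

```bash
cat >> h.py <<'E'
def cf(o,yaw,tilt=0): # frame: rotation, origin
    return R.from_euler('z',yaw,degrees=True)*R.from_euler('y',-tilt,degrees=True),np.array(o,float)
_g=None
def X():
    g=np.load("grasp.npz"); T=R.from_quat(g["q"]); C,o=cf([.5035,.273,0],-18.7)
    return T.inv()*C, T.inv().apply(o-g["p"])      # cover in tool
CASE=cf([.4748,-.0078,0],-5.2)
def coverpose(p,r):
    xr,xo=X(); return r*xr, p+r.apply(xo)
def tool_for(B,tilt,retreat=0,dyaw=0):
    """B=(x,z) mm in case of lower plate edge at cover x=-65"""
    C=CASE[0]*R.from_euler('z',dyaw,degrees=True)*R.from_euler('y',-tilt,degrees=True)
    o=CASE[1]+CASE[0].apply(np.array([B[0],0,B[1]])/1000)+C.apply([.065+retreat/1000,0,0])
    xr,xo=X(); T=C*xr.inv(); return o-T.apply(xo),T
def report(p,r):
    C,o=coverpose(p,r); c=CASE[0].inv().apply(o-CASE[1])*1000; t=CASE[0].inv().apply(o+C.apply([-.093,0,.0025])-CASE[1])*1000
    e=(CASE[0].inv()*C).as_euler('ZYX',degrees=True)
    print("cover in case",c.round(1),"tongue",t.round(1),"yaw,tilt,roll",e.round(2))
E
python3 - <<'E'
from h import *
p,r,_=tool(); im,d=bot.read_camera("wrist"); P=wcloud(d,p,r)
hsv=cv2.cvtColor(im,cv2.COLOR_RGB2HSV)
box=np.zeros((400,640),bool); box[95:285,205:430]=1
blue=(hsv[...,0]>105)&(hsv[...,0]<130)&(hsv[...,1]>150)&box&(d>0)
C,o=coverpose(p,r); L=C.inv().apply(P[blue]-o)*1000
k=(L[:,2]>7)&(L[:,2]<20)&(L[:,0]>-63)&(abs(L[:,1])<60); A=np.c_[L[k][:,:2],np.ones(k.sum())]; print(k.sum(),np.linalg.lstsq(A,L[k][:,2],rcond=None)[0])
t=L[(L[:,0]<-75)]; print("tongue", np.percentile(t[:,0],1),np.percentile(t[:,1],[1,99]),np.median(t[:,2])); print("plate y",np.percentile(L[k][:,1],[.5,99.5]), "front",np.percentile(L[k][:,0],1))
report(p,r)
P1,T1=tool_for((-65,53),17,45); print("pre",P1, "hook",tool_for((-65,53),17)[0])
plan(P1+[0,0,.03],T1,8)
E
```

```text
21081 [1.36646345e-03 1.18272149e-03 1.29150354e+01]
tongue -91.19507158614948 [-29.1382095   27.92073756] 5.795692175215834
plate y [-57.03098308  55.54774808] front -62.403478615202765
cover in case [  1.7 281.3 139.3] tongue [-88.7 303.  141.8] yaw,tilt,roll [-1.348e+01  1.000e-02 -8.000e-02]
pre [ 0.50535301 -0.01067761  0.10142615] hook [ 0.46249641 -0.00677735  0.08826942]
[-12.6, -33.3, -0.1] [0.18, -2.12, -1.69]
[-11.6, -33.7, 0.5] [0.18, -2.12, -1.69]
[-10.6, -34.0, 1.0] [0.18, -2.12, -1.69]
[-9.6, -34.3, 1.5] [0.18, -2.12, -1.69]
[-8.5, -34.6, 1.9] [0.18, -2.12, -1.69]
[-7.4, -34.8, 2.3] [0.18, -2.12, -1.69]
[-6.3, -35.0, 2.7] [0.18, -2.12, -1.69]
[-5.1, -35.2, 3.0] [0.18, -2.12, -1.69]
```

```bash
python3 -m jog '[[[-13,-33,0],[0.2,-2.1,-1.7],1],[[-12,-34,0],[0.2,-2.1,-1.7],1],[[-11,-34,1],[0.2,-2.1,-1.7],1],[[-10,-34,1],[0.2,-2.1,-1.7],1],[[-8,-35,2],[0.2,-2.1,-1.7],1],[[-7,-35,2],[0.2,-2.1,-1.7],1],[[-6,-35,3],[0.2,-2.1,-1.7],1],[[-5,-35,3],[0.2,-2.1,-1.7],1],[[0,0,0],[0,0,0],1],[[0,0,0],[0,0,0],1]]'
python3 - <<'E'
from h import *
p,r,o=tool(); report(p,r); print(o["contact_force"])
for c in("side","wrist"):
    im,d=bot.read_camera(c); cv2.imwrite(f"pics/{c}4.png",im[:,:,::-1])
P1,T1=tool_for((-65,53),17,40); plan(P1,T1,1)
P1,T1=tool_for((-65,53),17,45); plan(P1,T1,1)
E
```

```text
t: 8.38
eef_pos: [0.5061, -0.0097, 0.132]
tool_rot: [0.016, 0.043, 0.999, 0.0]
contact_force: [0.1, -0.6, -1.5]
gripper_width: 0.149
cover in case [ 40.8   1.1 115.7] tongue [-49.    0.9  91.3] yaw,tilt,roll [  0.1  -16.79   0.03]
[ 0.13496994 -0.56771099 -1.47758054]
[6.9, -1.9, 32.3] [0.04, -0.16, 0.2]
[2.1, -2.0, 31.0] [0.04, -0.16, 0.2]
```

View pics/side4.png

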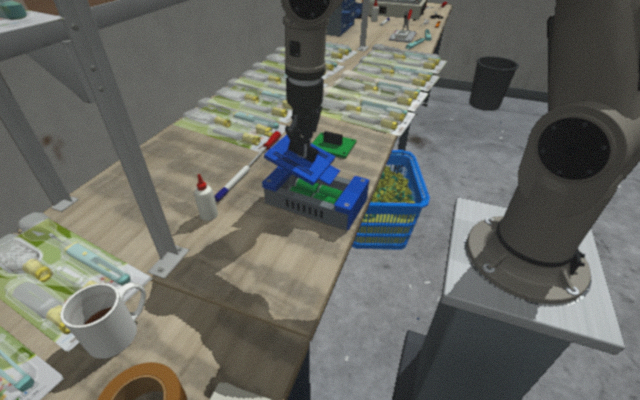

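View pics/wrist4.png

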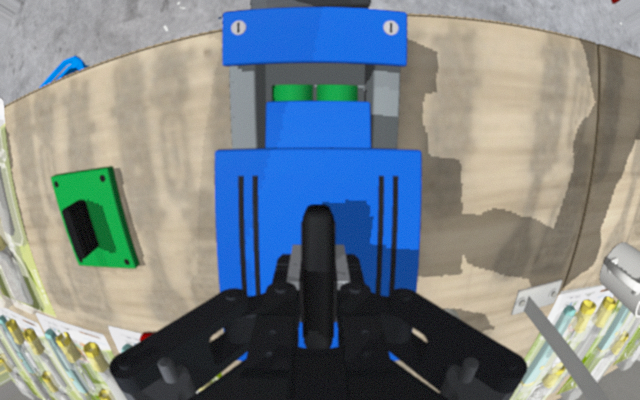

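The tongue at (318,125) faces the opening below the near cap at (315,38). It is centred to about 2 mm, which agrees with the computed -2 mm shift. Next I'll go down and slide in along the slope.

```bash
python3 -m jog '[[[1,-1,15],[0,-0.1,0.1],1],[[1,-1,16],[0,-0.1,0.1],1],[[0,0,0],[0,0,0],1],[[8,0,2],[0,0,0],1],[[0,0,0],[0,0,0],1]]'
python3 - <<'E'
from h import *
p,r,o=tool(); report(p,r); print(o["contact_force"])
im,d=bot.read_camera("wrist"); cv2.imwrite("pics/wrist5.png",im[:,:,::-1])
P1,T1=tool_for((-65,53),17); plan(P1,T1,4)
E
```

```text
t: 9.1
eef_pos: [0.4969, -0.0112, 0.0993]
tool_rot: [0.018, 0.044, 0.999, -0.0]
contact_force: [-0.4, -0.6, -2.7]
gripper_width: 0.148
cover in case [31.8 -1.3 83.1] tongue [-57.8  -1.3  58.2] yaw,tilt,roll [ -0.04 -17.05  -0.04]
[-0.37047908 -0.61858815 -2.7375927 ]
[8.9, 0.4, 2.5] [-0.01, 0.02, -0.02]
[8.9, 0.4, 2.5] [-0.01, 0.02, -0.02]
[8.9, 0.4, 2.5] [-0.01, 0.02, -0.02]
[8.9, 0.4, 2.5] [-0.01, 0.02, -0.02]
```

View pics/wrist5.png

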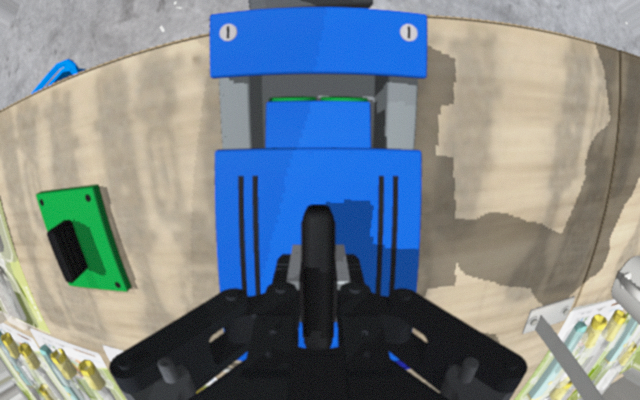

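Now centred: the cap's middle is at column 318 and the tongue's at 318. Sliding in.

```bash
python3 -m jog '[[[9,0,2.5],[0,0,0],1],[[9,0,2.5],[0,0,0],1],[[9,0,2.5],[0,0,0],1],[[9,0,2.5],[0,0,0],1],[[0,0,0],[0,0,0],1],[[0,0,0],[0,0,0],1]]'
python3 - <<'E'
from h import *
p,r,o=tool(); report(p,r); print(o["contact_force"])
for c in("side","wrist"):
    im,d=bot.read_camera(c); cv2.imwrite(f"pics/{c}6.png",im[:,:,::-1])
E
```

```text
t: 9.9
eef_pos: [0.4626, -0.0081, 0.0882]
tool_rot: [0.019, 0.045, 0.999, -0.0]
contact_force: [-0.1, -0.3, -1.9]
gripper_width: 0.148
cover in case [-2.6 -1.4 71.9] tongue [-92.2  -1.2  46.9] yaw,tilt,roll [ -0.09 -17.12  -0.  ]
[-0.08702716 -0.33697917 -1.88028256]
```

View pics/wrist6.png

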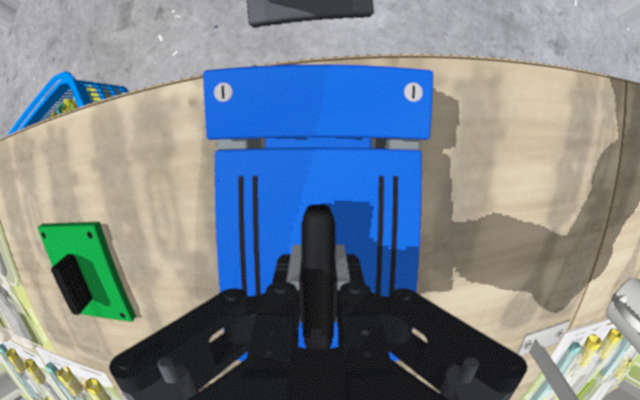

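View pics/side6.png

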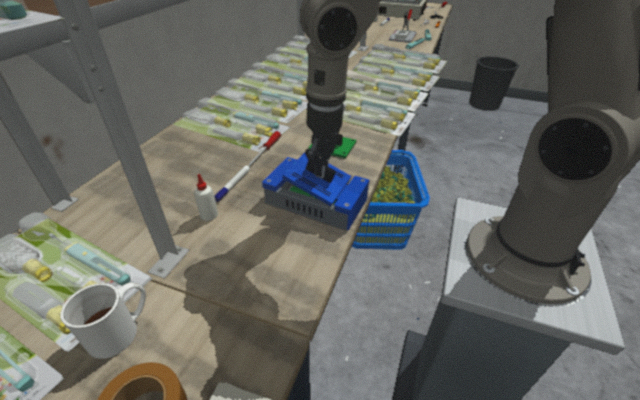

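The tongue is under the ledge: it disappears beneath the cap's edge at row 138, with no contact force. Now the swing shut.

```bash
python3 - <<'E'
from h import *
# sequential arc, printing per-row steps
p,r,o=tool()
for k,(bz,t) in enumerate([(53,14),(53,11),(52.5,8.5),(52.5,6),(52,4),(52,2.5),(51.5,1),(51,0)]):
    P1,T1=tool_for((-65,bz),t)
    P1=P1+CASE[0].apply([0,.001,0])*0
    print((r.inv().apply(P1-p)*1000).round(1).tolist(),np.degrees((r.inv()*T1).as_rotvec()).round(2).tolist()); p,r=P1,T1
E
```

```text
[-1.3, 1.3, 2.8] [-0.01, 3.12, -0.09]
[-1.7, -0.0, 2.9] [-0.01, 3.0, 0.01]
[-1.4, -0.0, 2.9] [-0.01, 2.5, 0.0]
[-1.4, -0.0, 2.4] [-0.01, 2.5, 0.0]
[-1.2, -0.0, 2.4] [-0.01, 2.0, 0.0]
[-0.9, -0.0, 1.4] [-0.0, 1.5, 0.0]
[-1.0, -0.0, 1.9] [-0.0, 1.5, 0.0]
[-0.7, -0.0, 1.4] [-0.0, 1.0, 0.0]
```

```bash
python3 -m jog '[[[-1.3,1,2.8],[0,3.1,0],1],[[-1.7,0,2.9],[0,3,0],1],[[-1.4,0,2.9],[0,2.5,0],1],[[-1.4,0,2.4],[0,2.5,0],1],[[-1.2,0,2.4],[0,2,0],1],[[-0.9,0,1.4],[0,1.5,0],1],[[-1,0,1.9],[0,1.5,0],1],[[-0.7,0,1.4],[0,1,0],1],[[0,0,0],[0,0,0],1]]'
python3 - <<'E'
from h import *
p,r,o=tool(); report(p,r); print(o["contact_force"])
for c in("side","wrist"):
    im,d=bot.read_camera(c); cv2.imwrite(f"pics/{c}7.png",im[:,:,::-1])
E
```

```text
t: 11.12
eef_pos: [0.4701, -0.0078, 0.0689]
tool_rot: [-0.13, 0.044, 0.99, 0.007]
contact_force: [-0.6, 0.2, -1.0]
gripper_width: 0.147
cover in case [-0.4 -0.3 50.6] tongue [-93.4  -0.2  53.1] yaw,tilt,roll [-0.05  0.04 -0.05]
[-0.5794507   0.20098295 -0.99079769]
```

View pics/wrist7.png

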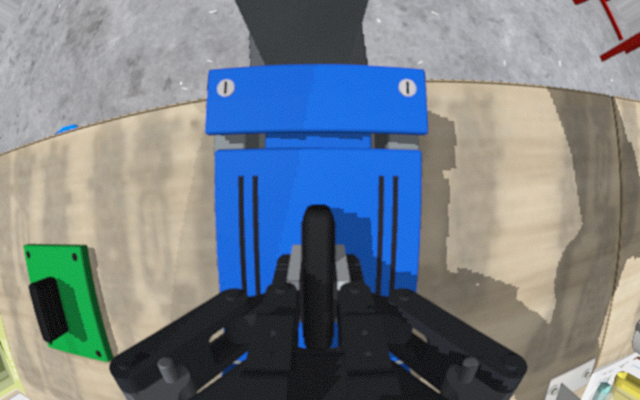

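View pics/side7.png

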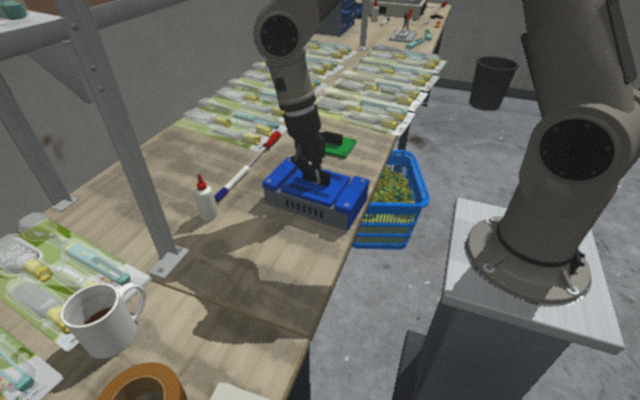

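The cover is flat, about 0.6 mm above the rims, and centred. I'll press 1 mm down, release, and retreat upwards.

```bash
python3 -m jog '[[[-0.3,0,1],[0,0,0],1],[[0,0,0],[0,0,0],1],[[0,0,0],[0,0,0],0.5],[[0,0,0],[0,0,0],0],[[0,0,0],[0,0,0],-0.5],[[0,0,0],[0,0,0],-1],[[0,0,0],[0,0,0],-1],[[0,0,0],[0,0,0],-1],[[0,0,0],[0,0,0],-1],[[0,0,0],[0,0,0],-1]]' 
python3 - <<'E'
from h import *
p,r,o=tool(); print(p,o["contact_force"],o["gripper_width"])
im,d=bot.read_camera("wrist"); cv2.imwrite("pics/wrist8.png",im[:,:,::-1])
E
```

```text
t: 12.48
eef_pos: [0.47, -0.0078, 0.0681]
tool_rot: [-0.13, 0.044, 0.99, 0.007]
contact_force: [0.5, 0.2, -0.5]
gripper_width: 0.998
[ 0.47000193 -0.00784408  0.06805687] [ 0.49790343  0.2257328  -0.46399079] 0.9983643300711393
```

View pics/wrist8.png

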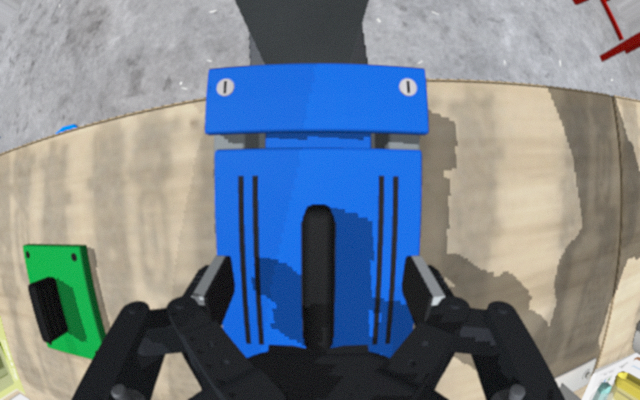

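The fingers are open and clear of the rib, which is at (318,275). Now I'll raise straight up.

```bash
python3 -m jog '[[[3,0,-10],[0,0,0],-1],[[8,0,-29],[0,0,0],-1],[[8,0,-29],[0,0,0],-1],[[8,0,-29],[0,0,0],-1],[[8,0,-29],[0,0,0],-1],[[0,0,0],[0,0,0],-1],[[0,0,0],[0,0,0],-1]]' 
python3 - <<'E'
from h import *
p,r,o=tool(); print(p,o["contact_force"])
im,d=bot.read_camera("wrist"); cv2.imwrite("pics/wrist9.png",im[:,:,::-1]); P=wcloud(d,p,r)
hsv=cv2.cvtColor(im,cv2.COLOR_RGB2HSV)
L=CASE[0].inv().apply((P-CASE[1]).reshape(-1,3)).reshape(400,640,3)*1000
blue=(hsv[...,0]>105)&(hsv[...,0]<130)&(hsv[...,1]>150)&(d>0)
q=L[blue&(abs(L[...,0])<72)&(abs(L[...,1])<70)]; q=q[(q[:,2]>45)&(q[:,2]<80)]
pl=q[q[:,0]>-62]
f,*_=np.linalg.lstsq(np.c_[pl[:,:2],np.ones(len(pl))],pl[:,2],rcond=None); print("plate plane: slopes deg",np.degrees(f[:2]).round(2),"top z at centre",f[2].round(1))
print("x ext",np.percentile(q[q[:,2]>58][:,0],[.5,99.5]),"y ext",np.percentile(pl[:,1],[.5,99.5]))
rib=L[(L[...,2]>85)&(L[...,2]<105)&(abs(L[...,0])<60)&(abs(L[...,1])<25)&(d>0)]
print("rib",cv2.minAreaRect(rib[:,:2].astype(np.float32)))
for c in("top","side"):
    im,d=bot.read_camera(c); cv2.imwrite(f"pics/{c}9.png",im[:,:,::-1])
E
```

```text
t: 13.4
eef_pos: [0.4685, -0.0081, 0.1987]
tool_rot: [-0.13, 0.044, 0.99, 0.006]
contact_force: [0.7, -0.2, -0.6]
gripper_width: 1.003
[ 0.46848066 -0.00807176  0.19871744] [ 0.72534559 -0.21352988 -0.59976859]
plate plane: slopes deg [ 0.02 -0.04] top z at centre 63.0
x ext [-63.96336927  64.23613395] y ext [-57.54521223  56.13306096]
rib ((-0.18970870971679688, -0.4326801300048828), (15.112578392028809, 68.6393814086914), 89.86947631835938)
```

View pics/wrist9.png

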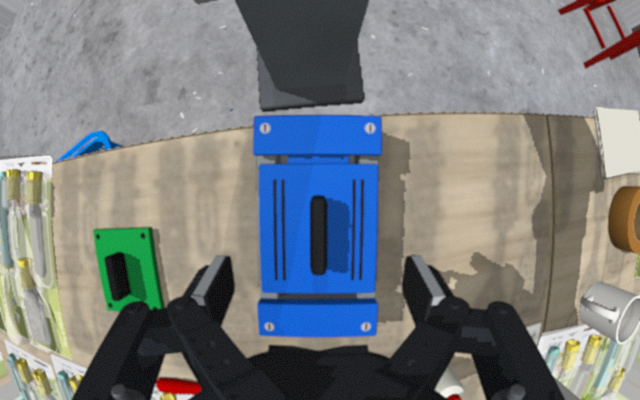

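View pics/side9.png

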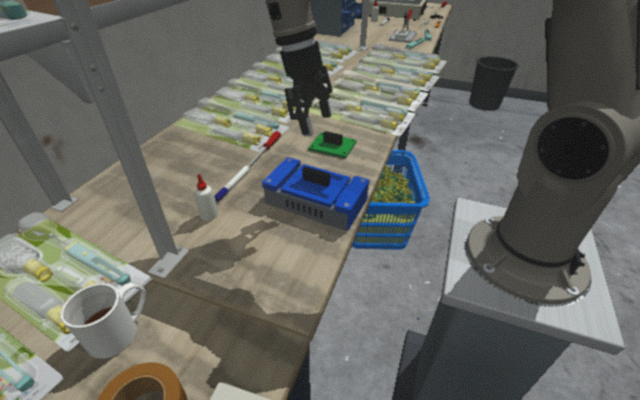

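The cover lies flat between the two caps, with the tongue under the near ledge at (318,158) in the wrist view. The robot is clear and the green cover hasn't moved.

```bash
python3 -c "
from station import bot
print(bot.hand_in())"
```

```text
the job is handed in; nothing more can be done
None
```

The blue cover is back on the bay and the job is handed in, at about 13.5 s of the 40 s. I gripped the cover by its rib and tilted it 17°. I slid the tongue about 18 mm under the near ledge while it was tilted, swung it shut, let go and backed off upwards.

**Last checks:**
- **Flatness and height:** the wrist camera's depth showed the plate flat to within 0.1°. Its top is at 63 mm, which puts the underside at about 51 mm, allowing for the roughly 1 mm bias in that depth reading.
- **Position:** the rib is centred on the case to within 0.5 mm and lines up with its direction to within about 0.2°. From that pose, the tongue tip is about 93 mm from the case centre toward the near end, or 19 mm under the ledge.
- **Contact:** the gripper was 13 cm clear with no contact force above sensor noise.
- **Green cover:** it was never touched and looks unmoved in the pictures. I didn't measure its position again at the end.

No check failed or disagreed.

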